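# Top up the gel-pad tray and stack the emptied one

### The job

Two of the trays hold grey-lidded pots of clear gel pads: one has two pots and a free pocket, the other has a single pot. Move the single pot upright into the free pocket of the tray with two, so that it is full, then set the emptied tray level and squarely on top of the stack of empty trays. Set things down rather than dropping them; tan-lidded pots are another product and do not belong in this tray.

Things in the scene. Friction and masses are not known exactly. Their poses are not given: they have to be found in the camera images.
- pot_center (a point): Centre (half-way up) of the single grey-lidded pot, which starts in the +x end pocket of tray_spare: upright cylinder, 38 mm diameter, 50 mm high, about 60 g, clear sides, grey lid with a black dot. It stands on the pocket floor, 4 mm above the table; its top is 34 mm above the tray's walls.
- free_pocket (a point): Floor centre of the empty pocket, at the -x end of the tray to be filled: loose white tray, same size and make as tray_spare, level on the table; the floor is 4 mm above the table, the wall tops 20 mm. Axes are the tray's: x along its length, y across, z up. The other pockets, 54 and 108 mm away along +x, hold firmly seated grey-lidded pots (tops 54 mm above the table).
- tray_spare: White tray with the single pot. 166 mm long (x) x 58 wide (y) x 20 high, walls and floor 4 mm; cross walls make three 50 mm square pockets, centred at x = -54, 0, +54 mm. About 120 g, loose on the table. Origin: centre of its underside, z up. Empty, it can be gripped across its 58 mm width at mid-length.
- stack_top: Upper tray of the stack of two loose empty trays, each like tray_spare. Origin: centre of its underside, x along its length, z up. Its underside is 20 mm and its wall tops 40 mm above the table. Trays do not nest: the next one's flat underside rests on these wall tops. Either way round is right.
Things that resemble listed ones, but are neither listed nor needed, are in the scene too. Leave any pink or red look-alike of the stack_top alone. What is shaped like the part that bears free_pocket but green is not meant.

How it is judged (in metres and radians):
On the way:
1. the single pot stands in the free pocket of the tray with two pots (x of pot_center in the frame of free_pocket between -0.012 and 0.012 m and y of pot_center in the frame of free_pocket between -0.012 and 0.012 m and z of pot_center in the frame of free_pocket between 0.02 and 0.03 m and angle between pot_center's own z axis and vertical below 0.15 rad and angle between free_pocket's own z axis and vertical below 0.1 rad), for 0.2 s.
At the end, for the whole second after the job is handed in: Pot upright on the free pocket's floor (within 12 mm of its centre, tilt under 8 degrees), that tray level; the emptied tray level (4 degrees) on the stack's upper tray, within 15 mm along and across and 10 degrees, either way round; that stack still level; all at rest (all of step 1 and x of tray_spare in the frame of stack_top between -0.015 and 0.015 m and y of tray_spare in the frame of stack_top between -0.015 and 0.015 m and z of tray_spare in the frame of stack_top between 0.016 and 0.025 m and angle between the x axis of tray_spare and the x axis of stack_top, either way round below 0.1745 rad and angle between each of tray_spare, stack_top's own z axis and vertical below 0.08 rad and height (world z) of stack_top between 0.016 and 0.025 m and linear speed of each of tray_spare, pot below 0.02 m/s); the robot touches nothing.
It fails at once if the single pot is dropped (falls freely at over 0.75 m/s, about 30 mm of fall) (linear speed of pot above 0.75 m/s and contact force between pot and anything else below 0.01 N).
It fails at once if the emptied tray is dropped (falls freely at over 0.75 m/s, about 30 mm of fall) (linear speed of tray_spare above 0.75 m/s and contact force between tray_spare and anything else below 0.01 N).
It also fails if it takes over 58 s, if anything falls off the work surface, if the arm or the gripper's body presses on something with over 40 N, if the wrist force passes 120 N, or if a joint passes its speed limit or range.

### The arm

A 6-joint arm with a two-finger parallel gripper is mounted at the origin on the work surface. World frame = base frame: x ahead of the robot, y to its left, z up, the work surface at z = 0. Lengths are in mm, angles in rad, forces in N, time in s.
With the tool pointing down it reaches from about 250 to 850 mm from the base axis. Payload 12.5 kg.
Tool frame: the origin (TCP) lies on the centre line of the jaws, within the pads' length; the fingertips stand 8 mm ahead of it and the grasp point (between the pads) lies 11 mm behind it; x points along the fingers, z is the direction in which the jaws open and shut, and the axes are right-handed (so a half turn about x gives the same grasp; the last joint's range is limited). The gripper opens to 93 mm and grips with 3 to 60 N. Pads are 15 mm wide; open, the fingers measure 128 mm over their backs; the gripper's body (75 mm by 188 mm) begins 65 mm behind the grasp point.
Start: joints at [-1.258, 0.351, 1.652, -0, 1.139, -0.085], TCP at [213.082, -507.031, 226.633] pointing down, gripper open.
Joint ranges: [-2.75, 2.75], [-0.79, 2.1], [0.01, 2.65], [-1.57, 4.71], [0.07, 3.14], [-2.87, 2.87]. Speed limits (rad/s): [2.22, 2.22, 2.79, 3.14, 3.14, 3.14].

### API

Orientations are given as a unit quaternion [w, x, y, z].
In Python, from cell import readout, eyes, order gives the robot as it stands.
- The arm moves only by the tool drive_tool, never from a script. Its argument "moves" is text: rows parted by semicolons, each of 7 numbers parted by spaces: the turn, a rotation vector about the tool's x, y, z in degrees, then the shift along the tool's x, y, z in m, then the opening in per cent of the stroke, from 0 (shut) to 100 (fully open). A call has 1 to 10 rows; each row is the pose to reach, as a shift and turn from the pose commanded when the call began, along the tool's axes at that moment; what a row does not reach only later rows make up. A row lasts 1/8 s, in which the tool goes at most 62.5 mm and 10.7 degrees, less where a joint would pass 70% of its speed; a pose out of reach is approached as far as the arm can. A call with a gripper value outside its range is refused whole. The fingers move at their own pace and stop on an object; "grip_force" is the grip in N (left out, the last holds). Time passes only in rows, so rows that repeat a pose let the fingers close. It gives the time, the measured TCP pose, the force and the opening at its end, in the units of the state.
- readout.get_state(): the state, without advancing time (a new reading comes with each control period).
- eyes.snapshot(name): name is "side" or "top"; returns the picture (400x640x3 uint8, red, green, blue); there is no depth.
- eyes.calibration(name): a dict with "intrinsics" (3x3 intrinsics, pixels), "world_to_cam" (4x4, takes a point from world to camera coordinates). Camera axes: x right, y down, z forward; pixel columns grow to the right and rows downward; lengths in mm; the calibration is good to about 2 mm. A picture is of the moment at which its call begins. calibration takes no time and is no camera call.
- order.hand_in(): hands the job in, once; it reports no verdict.
The state is a dict: "time_s": time; "qpos": joint angles; "dq": joint speeds; "joint_efforts": joint torques, N m; "tcp_pos": TCP position; "eef_rot": TCP orientation; "contact_force": force on the tool from outside, world axes, zero at the start; "wrist_torque": the same for the moment, N m; "opening": finger opening in mm.
Only numpy, scipy, OpenCV 4.12 (cv2) and the standard library are available. Lean on these libraries where they do the work, as an engineer would, in place of code of your own. Each camera call takes 0.05 s, during which the arm holds its last target.

## Working session

There is one attempt and no reset: what is moved stays moved. The work goes in short steps, Python scripts to look and compute and a tool call to move; the robot and the scene stay as the last step left them, time stands still between calls to the robot, and variables do not carry over. Pictures are saved under pics/ and viewed, and the job is handed in when it is done.

Besides the shell and the picture viewer there is one more tool, called after "Emit:" by a JSON object that holds its "api" and its "payload", one argument or row to a line. drive_tool: Moves the arm, as the interface text tells. Its arguments: {"type":"object","properties":{"moves":{"type":"string"},"grip_force":{"type":"number"}},"required":["moves"]}

```bash
ls; mkdir -p pics; python3 - <<'E'
from cell import readout, eyes, order
import cv2
print(readout.get_state())
for n in("side","top"):
    im=eyes.snapshot(n); cv2.imwrite(f"pics/{n}0.png",im[:,:,::-1])
    c=eyes.calibration(n); print(c)
E
```

```text
pics
{'time_s': 0.0, 'qpos': array([-1.25756298e+00,  3.51220902e-01,  1.65241066e+00,  1.62907559e-06,
        1.13911520e+00, -8.46172159e-02]), 'dq': array([-1.73584070e-03, -8.40243579e-04, -6.60543377e-05, -8.16921825e-04,
        1.02385796e-04, -1.07401058e-04]), 'joint_efforts': array([-3.14816507e-04, -4.97316599e+01, -2.85255468e+01,  6.98847463e-02,
        2.56715482e-02, -7.73081933e-05]), 'tcp_pos': array([ 213.00292795, -506.71830707,  226.11493316]), 'eef_rot': array([ 0.58862826,  0.39158608,  0.58926672, -0.39107779]), 'contact_force': array([-0.72103561,  0.57458387, -0.25762585]), 'wrist_torque': array([-0.00258027, -0.00038413, -0.00716591]), 'opening': 92.91809475037287}
{'intrinsics': array([[469.34011483,   0.        , 318.32781287],
       [  0.        , 469.34011483, 198.41745462],
       [  0.        ,   0.        ,   1.        ]]), 'world_to_cam': array([[-8.57897224e-01, -5.13484904e-01,  1.85904938e-02,
         3.64466050e+02],
       [-3.78870444e-01,  6.07723277e-01, -6.97946706e-01,
         2.48039344e+02],
       [ 3.47087222e-01, -6.05809931e-01, -7.15908366e-01,
         1.26360750e+03],
       [ 0.00000000e+00,  0.00000000e+00,  0.00000000e+00,
         1.00000000e+00]])}
{'intrinsics': array([[424.04399065,   0.        , 316.19498643],
       [  0.        , 424.04399065, 198.89276583],
       [  0.        ,   0.        ,   1.        ]]), 'world_to_cam': array([[-9.50778712e-03, -9.99931044e-01, -6.89265388e-03,
        -4.29430653e+01],
       [-9.91320872e-01,  1.03293184e-02, -1.31058133e-01,
         4.81896168e+02],
       [ 1.31120292e-01,  5.58675883e-03, -9.91350724e-01,
         1.20318954e+03],
       [ 0.00000000e+00,  0.00000000e+00,  0.00000000e+00,
         1.00000000e+00]])}
```

View pics/side0.png

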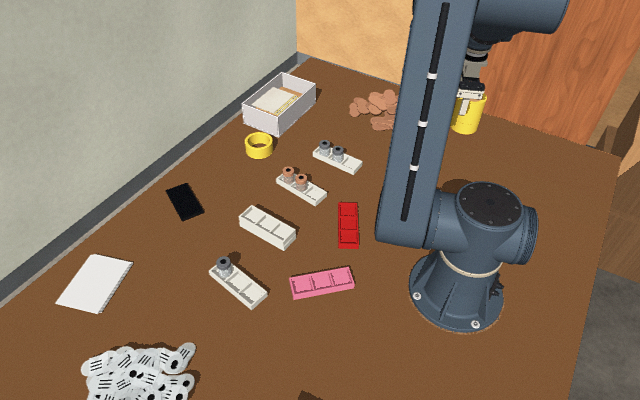

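View pics/top0.png

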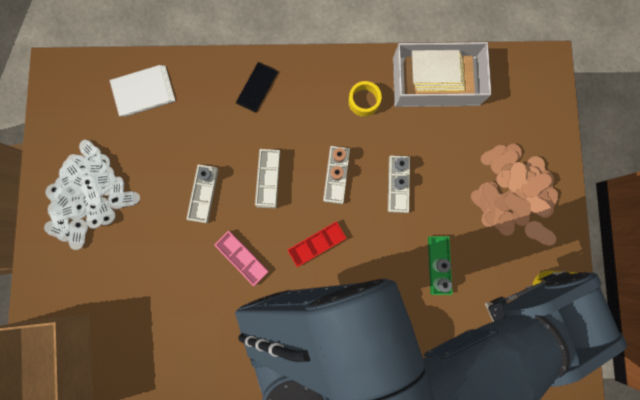

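The side view shows the spare tray with a single grey pot at (237,283), the stack at (267,227), the tan tray at (301,185) and the target tray with two grey pots at (337,157). In the top view these are at (202,193), (267,178), (337,174) and (400,184). Next I'll enlarge the crops to get the corners.

```bash
python3 - <<'E'
import cv2
t=cv2.imread("pics/top0.png"); s=cv2.imread("pics/side0.png")
cv2.imwrite("pics/t_l.png",cv2.resize(t[140:230,180:290],None,fx=7,fy=6.5 and 7,interpolation=cv2.INTER_CUBIC)[:600])
cv2.imwrite("pics/t_r.png",cv2.resize(t[140:220,320:420],None,fx=7,fy=7,interpolation=cv2.INTER_CUBIC))
cv2.imwrite("pics/s_l.png",cv2.resize(s[200:310,200:310],None,fx=5,fy=5,interpolation=cv2.INTER_CUBIC))
cv2.imwrite("pics/s_r.png",cv2.resize(s[130:210,270:370],None,fx=7,fy=7,interpolation=cv2.INTER_CUBIC))
E
```

```text
(no output)
```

View pics/t_l.png

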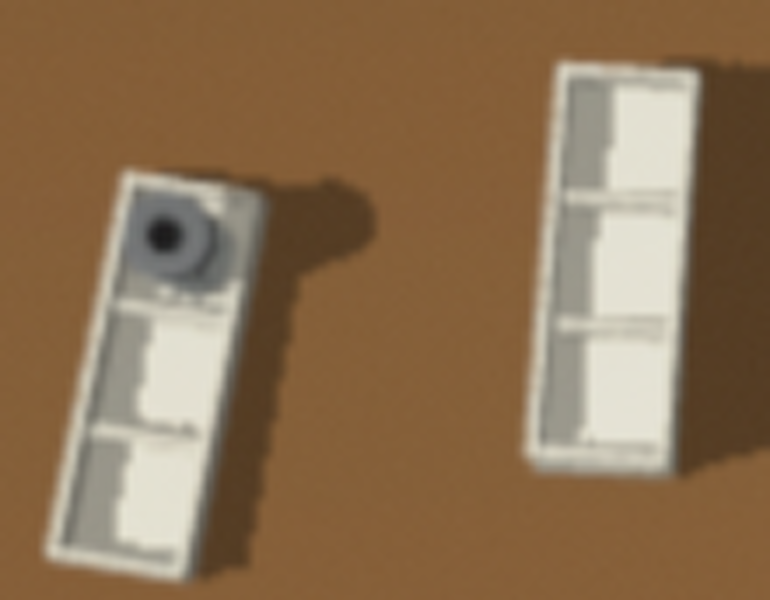

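View pics/t_r.png

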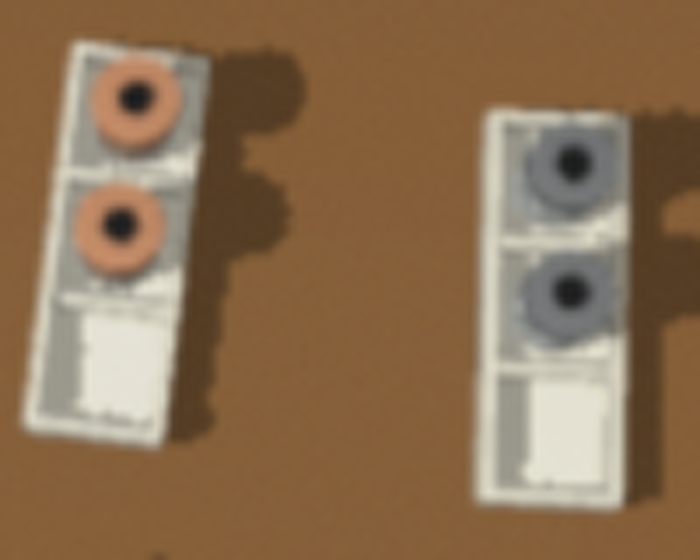

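View pics/s_l.png

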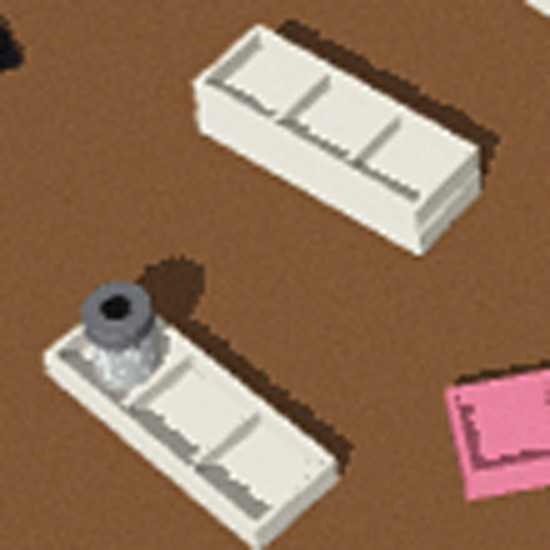

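View pics/s_r.png

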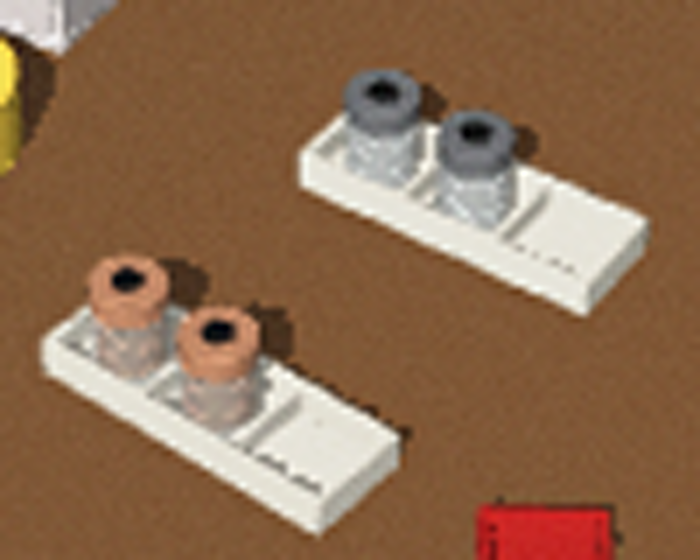

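```bash
cat > fit.py <<'E'
import cv2, numpy as np
from scipy.optimize import minimize
from cell import eyes
SS=8
def proj(n,P):
    c=eyes.calibration(n); M=c["world_to_cam"]; Q=P@M[:3,:3].T+M[:3,3]; q=Q@c["intrinsics"].T
    return q[:,:2]/q[:,2:]
def tri(nuv):
    A=[]
    for n,uv in nuv:
        c=eyes.calibration(n); P=c["intrinsics"]@c["world_to_cam"][:3]
        A+= [uv[0]*P[2]-P[0],uv[1]*P[2]-P[1]]
    X=np.linalg.svd(np.array(A))[2][-1]; return X[:3]/X[3]
def T(x,y,yaw): 
    c,s=np.cos(yaw),np.sin(yaw); return np.array([[c,-s],[s,c]]),np.array([x,y])
def solids(p,h,pots):
    x,y,yaw,zt=p; R,t=T(x,y,yaw)
    b=np.array([[sx*83,sy*29] for sx in(-1,1) for sy in(-1,1)])@R.T+t
    out=[np.vstack([np.c_[b,np.full(4,zt)],np.c_[b,np.full(4,zt-h)]])]
    a=np.linspace(0,2*np.pi,40)
    for px in pots:
        c=np.c_[px+19*np.cos(a),19*np.sin(a)]@R.T+t
        out.append(np.vstack([np.c_[c,np.full(40,zt+34)],np.c_[c,np.full(40,zt-16)]]))
    return out
def render(n,p,h,pots,win,d=(0,0)):
    x0,y0,x1,y1=win; im=np.zeros(((y1-y0)*SS,(x1-x0)*SS),np.uint8)
    for P in solids(p,h,pots):
        uv=proj(n,P)+d; uv=((uv-[x0,y0]+.5)*SS-.5).astype(np.float32)
        hull=cv2.convexHull(uv)
        cv2.fillConvexPoly(im,np.round(hull*16).astype(np.int32),255,shift=4)
    return cv2.resize(im,None,fx=1/SS,fy=1/SS,interpolation=cv2.INTER_AREA)/255.
def mask(im,win):  # RGB -> soft mask
    x0,y0,x1,y1=win; c=im[y0:y1,x0:x1].astype(float)
    sat=(c.max(2)-c.min(2))/c.max(2).clip(1)
    return np.clip((0.45-sat)/(0.3),0,1)
def fit(ims,wins,p0,h,pots,freez=True,names=("side","top")):
    ms={n:cv2.GaussianBlur(mask(ims[n],wins[n]),(0,0),.7) for n in names}
    def cost(q):
        p=[q[0],q[1],q[2]/100,q[3] if freez else p0[3]]; s=0
        for n in names:
            s+=((cv2.GaussianBlur(render(n,p,h,pots,wins[n]),(0,0),.7)-ms[n])**2).sum()
        return s
    q0=np.array([p0[0],p0[1],p0[2]*100,p0[3]]); best=None
    for st in (12,4):
        r=minimize(cost,q0,method="Nelder-Mead",options=dict(initial_simplex=np.vstack([q0]+[q0+st*np.eye(4)[i] for i in range(4)]),xatol=.05,fatol=.01,maxiter=600)); q0=r.x
    return np.array([q0[0],q0[1],q0[2]/100,q0[3] if freez else p0[3]]),r.fun
E
python3 - <<'E'
from fit import *
ims={n:cv2.imread(f"pics/{n}0.png")[:,:,::-1] for n in("side","top")}
def z(off,f,x,y): return ((x+.5)/f-.5+off[0],(y+.5)/f-.5+off[1])
# triangulated dots on lids
print("pot lid",tri([("top",z((180,140),7,164,236)),("side",z((200,200),5,117,307))]))
print("tgt lids",tri([("top",z((320,140),7,574,164)),("side",z((270,130),7,383,91))]),tri([("top",z((320,140),7,571,292)),("side",z((270,130),7,475,132))]))
print("stack corner",tri([("top",z((180,140),7,558,66)),("side",z((200,200),5,195,82))]),tri([("top",z((180,140),7,674,470)),("side",z((200,200),5,480,152))]))
def ray(n,uv,zz):
    a=tri; c=eyes.calibration(n);K=c["intrinsics"];M=c["world_to_cam"]
    d=M[:3,:3].T@np.linalg.inv(K)@np.array([*uv,1]); o=-M[:3,:3].T@M[:3,3]; return o+d*(zz-o[2])/d[2]
J=dict(spare=(((202,193),20,[54]),{"top":(180,150,225,232),"side":(200,245,276,315)},20,-.15),
 stack=(((267,178),40,[]),{"top":(250,140,290,215),"side":(232,198,302,256)},40,-.05),
 tgt=(((400,184),20,[0,54]),{"top":(380,145,420,222),"side":(306,132,368,180)},20,0))
for k,((uv,zt,pots),w,h,yaw) in J.items():
    c=ray("top",uv,zt)
    for fz in(True,False):
        p,f=fit(ims,w,[c[0],c[1],yaw,zt],h,pots,fz); print(k,fz,p.round(3),f)
    for n in w:
        x0,y0,x1,y1=w[n]; o=np.hstack([mask(ims[n],w[n])*255,render(n,p,h,pots,w[n])*255,np.abs(mask(ims[n],w[n])-render(n,p,h,pots,w[n]))*255]); cv2.imwrite(f"pics/f_{k}_{n}.png",cv2.resize(o,None,fx=3,fy=3))
E
cd pics; python3 -c "
import cv2,numpy as np
ims=[cv2.imread(f'f_{k}_{n}.png') for k in('spare','stack','tgt') for n in('side','top')]
W=max(i.shape[1] for i in ims)
c=[np.vstack([cv2.copyMakeBorder(i,0,5,0,W-i.shape[1],0,value=(80,0,0)) for i in ims[a::2]]) for a in(0,1)]
H=max(i.shape[0] for i in c);o=np.hstack([cv2.copyMakeBorder(i,0,H-i.shape[0],0,0,0) for i in c]);s=min(800/o.shape[1],600/o.shape[0]);cv2.imwrite('fall.png',cv2.resize(o,None,fx=s,fy=s))"
```

```text
pot lid [555.69153332 277.30598539  56.87619548]
tgt lids [ 579.23786366 -294.78269598   57.50122945] [ 525.96592196 -291.64029208   57.38705596]
stack corner [629.05914887 117.61380803  42.35836657] [459.87700621  69.59101104  35.48941598]
spare True [ 5.03544e+02  2.90542e+02 -1.78000e-01  2.33050e+01] 9.068026429482591
spare False [ 5.04637e+02  2.89982e+02 -1.79000e-01  2.00000e+01] 21.429232688584097
stack True [ 5.45223e+02  9.58020e+01 -6.60000e-02  4.30270e+01] 8.582380357509651
stack False [ 5.46198e+02  9.53480e+01 -6.40000e-02  4.00000e+01] 19.360729075603622[ WARN:0@3.902] global loadsave.cpp:1063 imwrite_ Unsupported depth image for selected encoder is fallbacked to CV_8U.
Traceback (most recent call last):
  File "fit.py", line 45, in fit
    r=minimize(cost,q0,method="Nelder-Mead",options=dict(initial_simplex=np.vstack([q0]+[q0+st*np.eye(4)[i] for i in range(4)]),xatol=.05,fatol=.01,maxiter=600)); q0=r.x
  File "fit.py", line 41, in cost
    s+=((cv2.GaussianBlur(render(n,p,h,pots,wins[n]),(0,0),.7)-ms[n])**2).sum()
                          ~~~~~~^^^^^^^^^^^^^^^^^^^^
  File "fit.py", line 28, in render
    uv=proj(n,P)+d; uv=((uv-[x0,y0]+.5)*SS-.5).astype(np.float32)
       ~~~~^^^^^
  File "fit.py", line 6, in proj
    c=eyes.calibration(n); M=c["world_to_cam"]; Q=P@M[:3,:3].T+M[:3,3]; q=Q@c["intrinsics"].T
ValueError: time passes only in moves, steps and waits
[ WARN:0@0.014] global loadsave.cpp:275 findDecoder imread_('f_tgt_side.png'): can't open/read file: check file path/integrity
[ WARN:0@0.015] global loadsave.cpp:275 findDecoder imread_('f_tgt_top.png'): can't open/read file: check file path/integrity
Traceback (most recent call last):
AttributeError: 'NoneType' object has no attribute 'shape'
```

```bash
sed -i 's/^from cell import eyes/from cell import eyes as _e\nclass eyes:\n    C={n:_e.calibration(n) for n in ("side","top")}\n    calibration=staticmethod(lambda n: eyes.C[n])\n    snapshot=_e.snapshot/' fit.py
cat > m0.py <<'E'
from fit import *
ims={n:cv2.imread(f"pics/{n}0.png")[:,:,::-1] for n in("side","top")}
def z(off,f,x,y): return ((x+.5)/f-.5+off[0],(y+.5)/f-.5+off[1])
J=dict(spare=([504,290,-.178,22],20,[54],{"top":(180,150,225,232),"side":(200,245,276,315)}),
 stack=([545,96,-.066,42],40,[],{"top":(250,140,290,215),"side":(232,198,302,256)}),
 tgt=([525,-292,-.05,22],20,[0,54],{"top":(380,145,413,222),"side":(306,132,368,180)}))
for k,(p0,h,pots,w) in J.items():
    for names in (("side","top"),("top",),("side",)):
        pp=list(p0); fz=len(names)==2
        if not fz: pp[3]=h
        p,f=fit(ims,w,pp,h,pots,fz,names); print(k,names,p.round(3),round(f,1))
    p,f=fit(ims,w,p0,h,pots,True)
    for n in w:
        a=mask(ims[n],w[n]);b=render(n,p,h,pots,w[n]); o=np.hstack([a,b,np.abs(a-b)])*255; cv2.imwrite(f"pics/f_{k}_{n}.png",cv2.resize(o,None,fx=3,fy=3).astype(np.uint8))
E
python3 m0.py
cd pics; python3 -c "
import cv2,numpy as np
ims=[cv2.imread(f'f_{k}_{n}.png') for k in('spare','stack','tgt') for n in('side','top')]
W=max(i.shape[1] for i in ims)
c=[np.vstack([cv2.copyMakeBorder(i,0,5,0,W-i.shape[1],0,value=(80,0,0)) for i in ims[a::2]]) for a in(0,1)]
H=max(i.shape[0] for i in c);o=np.hstack([cv2.copyMakeBorder(i,0,H-i.shape[0],0,0,0) for i in c]);s=min(800/o.shape[1],600/o.shape[0]);cv2.imwrite('fall.png',cv2.resize(o,None,fx=s,fy=s))"
```

```text
spare ('side', 'top') [ 5.03577e+02  2.90437e+02 -1.77000e-01  2.32230e+01] 9.0
spare ('top',) [ 5.04798e+02  2.91398e+02 -1.74000e-01  2.00000e+01] 3.2
spare ('side',) [ 5.04527e+02  2.89058e+02 -1.78000e-01  2.00000e+01] 5.3
stack ('side', 'top') [ 5.44892e+02  9.57910e+01 -6.70000e-02  4.31250e+01] 8.7
stack ('top',) [ 5.46088e+02  9.61400e+01 -6.90000e-02  4.00000e+01] 4.1
stack ('side',) [ 5.46278e+02  9.38060e+01 -6.30000e-02  4.00000e+01] 5.8
tgt ('side', 'top') [ 5.26326e+02 -2.92231e+02 -5.10000e-02  2.24770e+01] 6.1
tgt ('top',) [ 5.27117e+02 -2.92615e+02 -5.20000e-02  2.00000e+01] 4.8
tgt ('side',) [ 5.27048e+02 -2.94776e+02 -4.80000e-02  2.00000e+01] 1.3
```

View pics/fall.png

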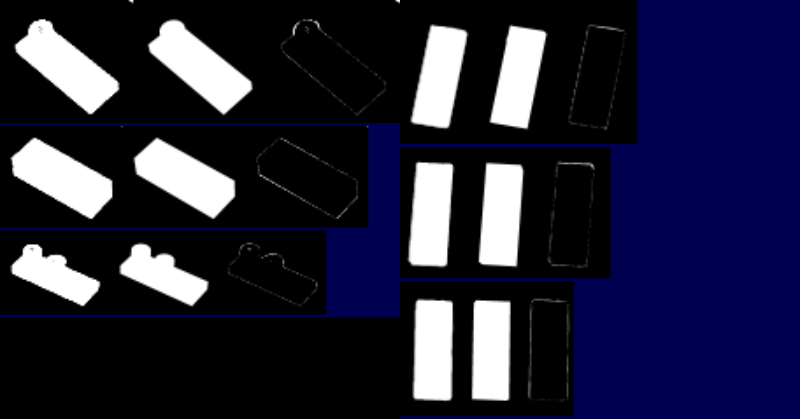

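Both views fit well. The heights come out 2.5–3 mm above nominal everywhere, which matches the calibration bias, and the plan positions agree to about 2 mm. I'll now write a helper that works out moves in tool axes.

```bash
cat > mv.py <<'E'
import numpy as np, json, os, sys
from scipy.spatial.transform import Rotation as Ro
from cell import readout
def q2R(q): return Ro.from_quat([q[1],q[2],q[3],q[0]])
def down(yaw):  # tool x down, tool z (opening) along tray y of tray with this yaw
    x=np.array([0,0,-1.]); z=np.array([-np.sin(yaw),np.cos(yaw),0]); return Ro.from_matrix(np.c_[x,np.cross(z,x),z])
F="cmd.json"
def load():
    d=json.load(open(F)); return np.array(d["p"]),Ro.from_quat(d["r"])
def save(p,R): json.dump(dict(p=list(map(float,p)),r=list(map(float,R.as_quat()))),open(F,"w"))
def rel(p,R,tp,tR):
    a=R.inv()*tR; alt=R.inv()*tR*Ro.from_euler("x",180,degrees=True)
    if alt.magnitude()<a.magnitude(): a=alt
    return np.degrees(a.as_rotvec()),R.inv().apply(np.array(tp)-p)/1000
def applied(rv,sh):  # after a call: update the commanded pose, compare with measured
    p,R=load(); p=p+R.apply(np.array(sh)*1000); R=R*Ro.from_rotvec(rv,degrees=True); save(p,R); chk()
def chk():
    p,R=load(); s=readout.get_state()
    print("t",round(s["time_s"],2),"cmd",p.round(1),"meas",s["tcp_pos"].round(1),"dR deg",np.degrees((R.inv()*q2R(s["eef_rot"])).as_rotvec()).round(2),"open",round(s["opening"],1),"F",s["contact_force"].round(1),"q6",s["qpos"][5].round(2))
def want(tp,yaw):
    p,R=load(); rv,sh=rel(p,R,tp,down(yaw)); print("to",tp,"rot",rv.round(2),"shift",sh.round(4),"dist",np.linalg.norm(sh).round(3))
E
python3 - <<'E'
from mv import *
from fit import tri, eyes
s=readout.get_state(); R=q2R(s["eef_rot"]); print(R.as_matrix().round(3))
# nominal down
z=R.as_matrix()[:,2]; print("open yaw",np.degrees(np.arctan2(z[1],z[0])))
a=np.arctan2(-z[0],z[1]); print("yaw",a); save([213.082,-507.031,226.633],down(a)); chk()
for n,uv in(("top",(180+164.5/7-.5,140+236.5/7-.5)),("side",(200+117.5/5-.5,200+307.5/5-.5))):
    c=eyes.calibration(n);K=c["intrinsics"];M=c["world_to_cam"];d=M[:3,:3].T@np.linalg.inv(K)@np.array([*uv,1]);o=-M[:3,:3].T@M[:3,3]
    print(n,(o+d*(54-o[2])/d[2]).round(1))
want([556.5,278.5,140],-.177)
E
```

```text
[[-0.     0.922  0.387]
 [ 0.001  0.387 -0.922]
 [-1.     0.    -0.001]]
open yaw -67.20690772100588
yaw -2.7437781466104476
t 0.1 cmd [ 213.1 -507.   226.6] meas [ 213.  -506.8  226.2] dR deg [0.   0.06 0.  ] open 93.3 F [-0.5  0.  -0.2] q6 -0.08
top [556.4 278.2  54. ]
side [557.2 275.8  54. ]
to [556.5, 278.5, 140] rot [32.93 -0.   -0.  ] shift [ 0.0866  0.6209 -0.5911] dist 0.862
```

Emit:
{"api": "drive_tool", "payload": {
  "moves": "1 0 0 0 0.02 -0.02 100;3 0 0 0 0.06 -0.06 100;5 0 0 0 0.1 -0.1 100;8 0 0 0 0.14 -0.14 100;10 0 0 0 0.18 -0.18 100;12 0 0 0 0.22 -0.22 100;14 0 0 0 0.26 -0.26 100;16 0 0 0 0.3 -0.29 100;18 0 0 0 0.33 -0.32 100;20 0 0 0 0.36 -0.35 100",
  "grip_force": 15
}}

```text
time_s: 1.35
tcp_pos: [409.7, -43.4, 226.6]
eef_rot: [0.512, 0.488, 0.512, -0.488]
contact_force: [-0.4, -0.0, 0.7]
opening: 92.9
```

```bash
python3 - <<'E'
from mv import *
applied([20,0,0],[0,.36,-.35])
want([556.8,278.2,100],-.177)
E
```

```text
t 1.35 cmd [409.4 -44.9 226.6] meas [409.7 -43.4 226.6] dR deg [ 0.05  0.   -0.01] open 92.9 F [-0.4 -0.   0.7] q6 1.3
to [556.8, 278.2, 100] rot [12.93 -0.    0.  ] shift [ 0.1266  0.163  -0.3155] dist 0.377
```

Emit:
{"api": "drive_tool", "payload": {
  "moves": "2 0 0 0.01 0.015 -0.03 100;4 0 0 0.03 0.035 -0.07 100;6 0 0 0.05 0.055 -0.11 100;8 0 0 0.07 0.08 -0.155 100;10 0 0 0.09 0.105 -0.2 100;11 0 0 0.11 0.13 -0.25 100;12 0 0 0.12 0.15 -0.29 100;12.93 0 0 0.1266 0.163 -0.3155 100;12.93 0 0 0.1266 0.163 -0.3155 100;12.93 0 0 0.1266 0.163 -0.3155 100"
}}

```text
time_s: 2.6
tcp_pos: [556.4, 277.5, 99.9]
eef_rot: [-0.454, -0.542, -0.454, 0.542]
contact_force: [0.1, -0.1, 0.3]
opening: 93.2
```

```bash
python3 - <<'E'
from mv import *
import cv2
from cell import eyes
applied([12.93,0,0],[.1266,.163,-.3155])
t=eyes.snapshot("top");s=eyes.snapshot("side")
cv2.imwrite("pics/pre.png",cv2.hconcat([cv2.resize(s[190:320,190:310],(480,520),interpolation=cv2.INTER_CUBIC),cv2.resize(t[130:240,160:227],(317,520))])[:,:,::-1])
E
```

```text
t 2.6 cmd [556.8 278.2 100. ] meas [556.4 277.5  99.9] dR deg [-0.01 -0.03 -0.04] open 93.2 F [ 0.1 -0.1  0.3] q6 2.14
```

View pics/pre.png

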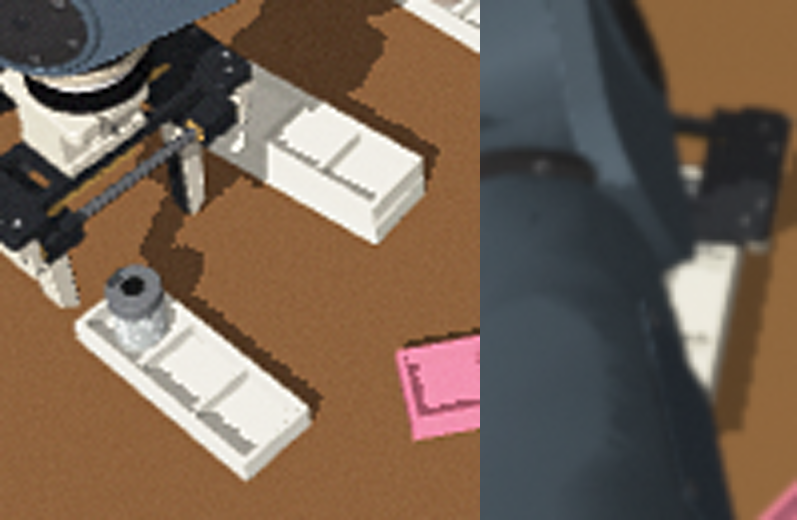

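The side view shows the open fingers straddling the lid: tips at crop (65,305) and (190,210), lid at (135,290). I'll descend to TCP z = 33 and close.

Emit:
{"api": "drive_tool", "payload": {
  "moves": "0 0 0 0.015 0 0 100;0 0 0 0.035 0 0 100;0 0 0 0.055 0 0 100;0 0 0 0.064 0 0 100;0 0 0 0.067 0 0 100;0 0 0 0.067 0 0 100;0 0 0 0.067 0 0 60;0 0 0 0.067 0 0 50;0 0 0 0.067 0 0 45;0 0 0 0.067 0 0 40",
  "grip_force": 12
}}

```text
time_s: 3.95
tcp_pos: [556.9, 278.2, 33.1]
eef_rot: [0.454, 0.542, 0.454, -0.542]
contact_force: [-0.1, 0.2, -0.0]
opening: 57.6
```

Emit:
{"api": "drive_tool", "payload": {
  "moves": "0 0 0 0 0 0 36;0 0 0 0 0 0 32;0 0 0 0 0 0 25;0 0 0 0 0 0 20;0 0 0 0 0 0 20;0 0 0 0 0 0 20"
}}

```text
time_s: 4.7
tcp_pos: [556.8, 278.2, 33.0]
eef_rot: [-0.454, -0.542, -0.454, 0.542]
contact_force: [-0.2, -0.8, -0.1]
opening: 37.9
```

```bash
python3 - <<'E'
from mv import *
import cv2
from cell import eyes
applied([0,0,0],[.067,0,0])
s=eyes.snapshot("side");cv2.imwrite("pics/grip.png",cv2.resize(s[190:320,190:310],(480,520),interpolation=cv2.INTER_CUBIC)[:,:,::-1])
E
```

```text
t 4.7 cmd [556.8 278.2  33. ] meas [556.8 278.2  33. ] dR deg [-0. -0. -0.] open 37.9 F [-0.2 -0.8 -0.1] q6 2.14
```

View pics/grip.png

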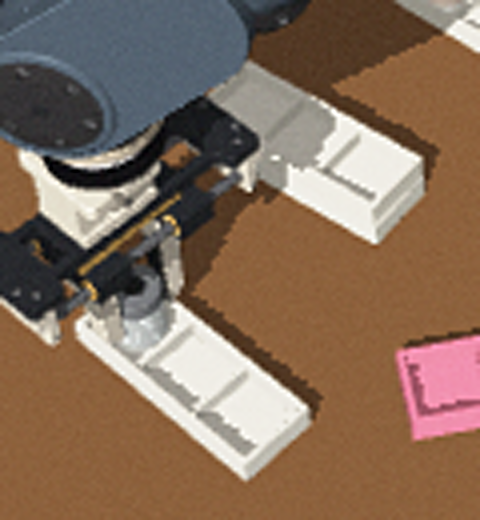

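Opening is 37.9 mm, matching the pot. Lifting.

Emit:
{"api": "drive_tool", "payload": {
  "moves": "0 0 0 -0.005 0 0 20;0 0 0 -0.015 0 0 20;0 0 0 -0.03 0 0 20;0 0 0 -0.05 0 0 20;0 0 0 -0.075 0 0 20;0 0 0 -0.1 0 0 20;0 0 0 -0.12 0 0 20;0 0 0 -0.13 0 0 20;0 0 0 -0.13 0 0 20"
}}

```text
time_s: 5.88
tcp_pos: [557.1, 278.3, 163.9]
eef_rot: [0.454, 0.543, 0.454, -0.542]
contact_force: [1.0, -1.1, -0.1]
opening: 37.7
```

```bash
python3 - <<'E'
from mv import *
import cv2
from cell import eyes
applied([0,0,0],[-.13,0,0])
s=eyes.snapshot("side");cv2.imwrite("pics/lift.png",cv2.resize(s[160:320,170:310],(560,640))[:600,:,::-1])
want([472.8,-290.2,130],-.051)
E
```

```text
t 5.88 cmd [556.8 278.2 163. ] meas [557.1 278.3 163.9] dR deg [0.   0.04 0.07] open 37.7 F [ 1.  -1.1 -0.1] q6 2.14
to [472.8, -290.2, 130] rot [-7.21 -0.    0.  ] shift [0.033  0.0173 0.5743] dist 0.575
```

View pics/lift.png

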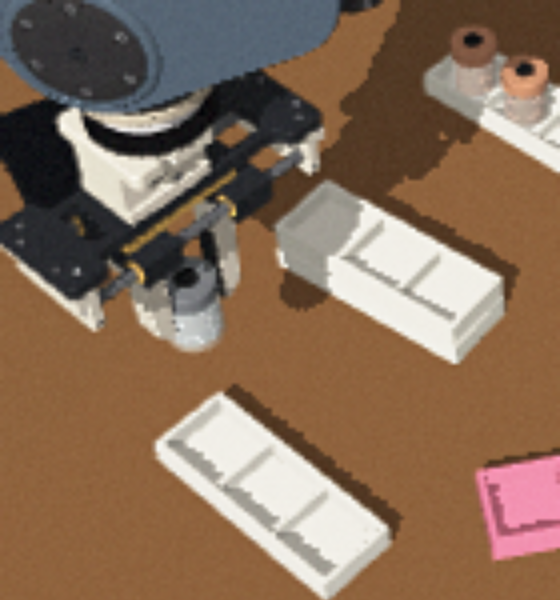

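The pot is held upright and the spare tray is left empty. Carrying it across to the target.

Emit:
{"api": "drive_tool", "payload": {
  "moves": "0 0 0 0 0 0.02 20;-1 0 0 0 0 0.06 20;-2 0 0 0 0.005 0.11 20;-3 0 0 0 0.005 0.16 20;-3 0 0 0 0.01 0.21 20;-4 0 0 0 0.01 0.26 20;-5 0 0 0 0.01 0.31 20;-6 0 0 0 0.015 0.36 20;-6 0 0 0 0.015 0.4 20;-7.21 0 0 0 0.0173 0.44 20"
}}

```text
time_s: 7.18
tcp_pos: [494.7, -159.9, 162.4]
eef_rot: [-0.487, -0.512, -0.487, 0.513]
contact_force: [0.5, 0.1, -0.4]
opening: 37.5
```

```bash
python3 - <<'E'
from mv import *
applied([-7.21,0,0],[0,.0173,.44])
want([472.8,-290.2,100],-.051)
E
```

```text
t 7.17 cmd [ 496.4 -158.   163. ] meas [ 494.7 -159.9  162.4] dR deg [ 0.02  0.02 -0.08] open 37.5 F [ 0.5  0.1 -0.4] q6 1.22
to [472.8, -290.2, 100] rot [-0. -0.  0.] shift [ 0.063  -0.0168  0.1332] dist 0.148
```

Emit:
{"api": "drive_tool", "payload": {
  "moves": "0 0 0 0 -0.005 0.03 20;0 0 0 0.01 -0.01 0.07 20;0 0 0 0.03 -0.014 0.105 20;0 0 0 0.05 -0.016 0.125 20;0 0 0 0.06 -0.0168 0.1332 20;0 0 0 0.063 -0.0168 0.1332 20;0 0 0 0.063 -0.0168 0.1332 20;0 0 0 0.063 -0.0168 0.1332 20"
}}

```text
time_s: 8.18
tcp_pos: [473.2, -289.7, 100.7]
eef_rot: [0.488, 0.512, 0.487, -0.512]
contact_force: [-0.3, 0.1, -0.1]
opening: 37.8
```

```bash
python3 - <<'E'
from mv import *
import cv2
from cell import eyes
applied([0,0,0],[.063,-.0168,.1332])
s=eyes.snapshot("side");t=eyes.snapshot("top");cv2.imwrite("pics/pl_raw_s.png",s[:,:,::-1]);cv2.imwrite("pics/pl_raw_t.png",t[:,:,::-1])
cv2.imwrite("pics/pl1.png",cv2.hconcat([cv2.resize(s[90:200,290:400],None,fx=5,fy=5,interpolation=cv2.INTER_CUBIC),cv2.resize(t[130:240,375:423],None,fx=5,fy=5,interpolation=cv2.INTER_CUBIC)])[:,:,::-1])
E
```

```text
t 8.18 cmd [ 472.8 -290.2  100. ] meas [ 473.2 -289.7  100.7] dR deg [-0.04 -0.03  0.04] open 37.8 F [-0.3  0.1 -0.1] q6 0.99
```

View pics/pl1.png

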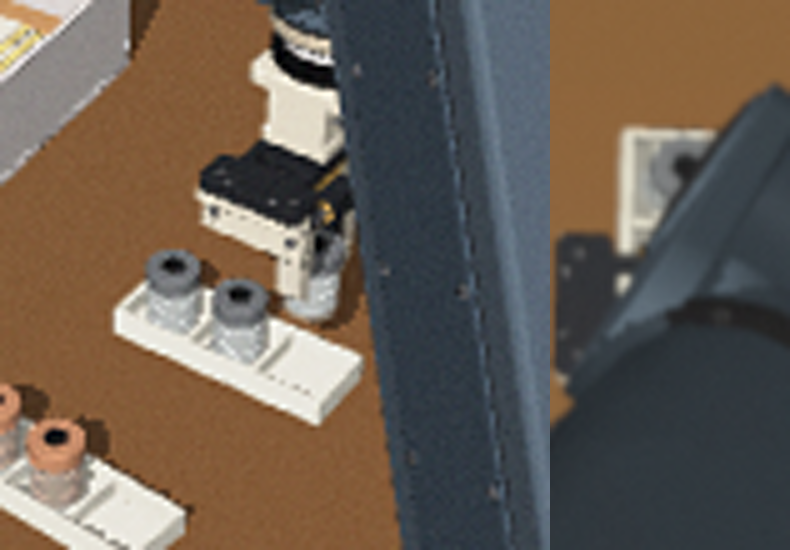

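The pot hangs upright above the free pocket, and the target tray hasn't moved. I'll lower it slowly.

Emit:
{"api": "drive_tool", "payload": {
  "moves": "0 0 0 0.015 0 0 20;0 0 0 0.035 0 0 20;0 0 0 0.048 0 0 20;0 0 0 0.054 0 0 20;0 0 0 0.058 0 0 20;0 0 0 0.061 0 0 20;0 0 0 0.064 0 0 20;0 0 0 0.066 0 0 20;0 0 0 0.0665 0 0 20;0 0 0 0.0665 0 0 20"
}}

```text
time_s: 9.52
tcp_pos: [472.9, -290.2, 33.6]
eef_rot: [0.487, 0.513, 0.487, -0.513]
contact_force: [0.5, -0.2, 0.3]
opening: 38.0
```

```bash
python3 - <<'E'
from mv import *
import cv2
from cell import eyes
applied([0,0,0],[.0665,0,0])
s=eyes.snapshot("side")
cv2.imwrite("pics/pl2.png",cv2.resize(s[90:200,290:400],None,fx=5,fy=5,interpolation=cv2.INTER_CUBIC)[:,:,::-1])
E
```

```text
t 9.53 cmd [ 472.8 -290.2   33.5] meas [ 472.9 -290.2   33.6] dR deg [-0. -0.  0.] open 38.0 F [ 0.5 -0.2  0.3] q6 0.99
```

View pics/pl2.png

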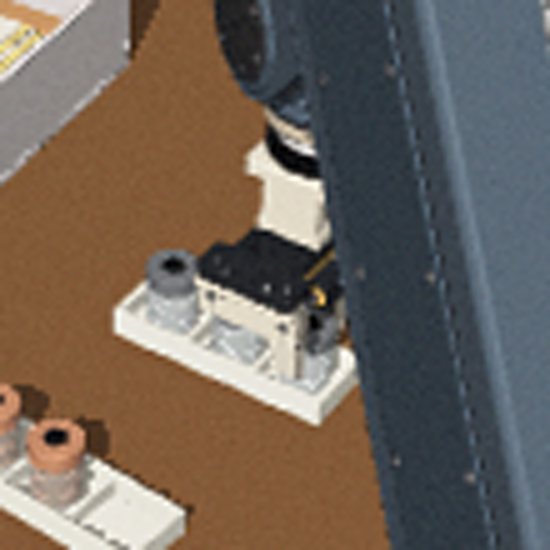

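The pot is in the pocket with no contact force. Opening the fingers gradually, then lifting.

Emit:
{"api": "drive_tool", "payload": {
  "moves": "0 0 0 0.0005 0 0 20;0 0 0 0.0005 0 0 42;0 0 0 0.0005 0 0 46;0 0 0 0.0005 0 0 55;0 0 0 0.0005 0 0 65;0 0 0 0.0005 0 0 75;0 0 0 0.0005 0 0 80;0 0 0 0.0005 0 0 80"
}}

```text
time_s: 10.58
tcp_pos: [472.8, -290.2, 33.0]
eef_rot: [0.487, 0.513, 0.487, -0.513]
contact_force: [0.8, 0.1, -0.1]
opening: 74.3
```

Emit:
{"api": "drive_tool", "payload": {
  "moves": "0 0 0 -0.01 0 0 80;0 0 0 -0.03 0 0 80;0 0 0 -0.06 0 0 80;0 0 0 -0.1 0 0 90;0 0 0 -0.13 0 0 100;0 0 0 -0.13 0 0 100"
}}

```text
time_s: 11.32
tcp_pos: [473.7, -290.8, 165.6]
eef_rot: [0.489, 0.513, 0.485, -0.512]
contact_force: [-0.0, -0.6, -0.4]
opening: 92.9
```

```bash
python3 - <<'E'
from mv import *
applied([0,0,0],[.0005-.13,0,0])
want([504.2,290.4,163],-.177)
E
```

```text
t 11.32 cmd [ 472.8 -290.2  163. ] meas [ 473.7 -290.8  165.6] dR deg [ 0.   -0.14  0.22] open 92.9 F [-0.  -0.6 -0.4] q6 0.99
to [504.2, 290.4, 163] rot [ 7.21 -0.   -0.  ] shift [ 0.      0.0017 -0.5814] dist 0.581
```

Moving to mid-way, where both trays are visible, to check.

Emit:
{"api": "drive_tool", "payload": {
  "moves": "0 0 0 0 0 -0.03 100;1 0 0 0 0 -0.08 100;1 0 0 0 0 -0.13 100;2 0 0 0 0 -0.18 100;3 0 0 0 0 -0.23 100;4 0 0 0 0 -0.27 100;4 0 0 0 0 -0.3 100;4 0 0 0 0 -0.3 100;4 0 0 0 0 -0.3 100"
}}

```text
time_s: 12.45
tcp_pos: [487.9, 8.9, 162.6]
eef_rot: [-0.469, -0.529, -0.469, 0.53]
contact_force: [-0.2, -0.3, -1.0]
opening: 92.9
```

```bash
cat > m1.py <<'E'
from fit import *
import sys
E
python3 - <<'E'
from mv import *
from fit import *
applied([4,0,0],[0,0,-.3])
ims={n:eyes.snapshot(n) for n in("side","top")}
for n in ims: cv2.imwrite(f"pics/mid_{n}.png",ims[n][:,:,::-1])
J=dict(spare=([504,290,-.178,22],20,[],{"top":(180,150,225,232),"side":(200,245,276,315)}),
 tgt=([525,-292,-.05,22],20,[-54,0,54],{"top":(380,145,413,222),"side":(306,132,368,180)}))
for k,(p0,h,pots,w) in J.items():
    p,f=fit(ims,w,p0,h,pots,True); print(k,p.round(3),round(f,1))
want([504.2,290.4,163],-.177)
s,t=ims["side"],ims["top"]
cv2.imwrite("pics/mid.png",cv2.hconcat([cv2.resize(s[120:190,290:380],(630,490),interpolation=cv2.INTER_CUBIC),cv2.resize(t[150:220,380:404],(168,490))])[:,:,::-1])
E
```

```text
t 12.45 cmd [488.1   9.4 163. ] meas [487.9   8.9 162.6] dR deg [-0.   -0.01 -0.05] open 92.9 F [-0.2 -0.3 -1. ] q6 1.61
spare [ 5.03826e+02  2.90575e+02 -1.71000e-01  2.28410e+01] 5.4
tgt [ 5.26791e+02 -2.91498e+02 -5.60000e-02  2.40830e+01] 407.2
to [504.2, 290.4, 163] rot [ 3.21 -0.   -0.  ] shift [ 0.     -0.0179 -0.2809] dist 0.281
```

View pics/mid_side.png

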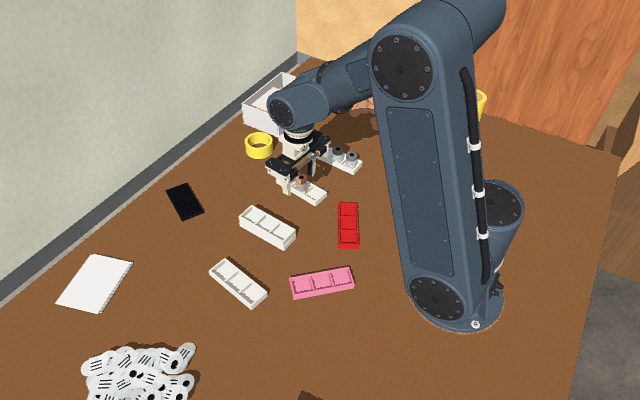

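View pics/mid_top.png

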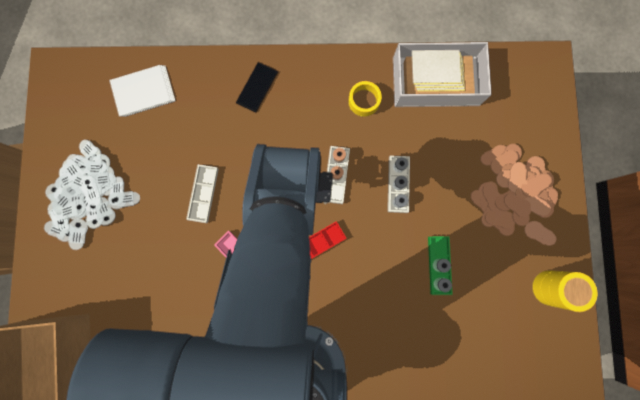

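View pics/mid.png

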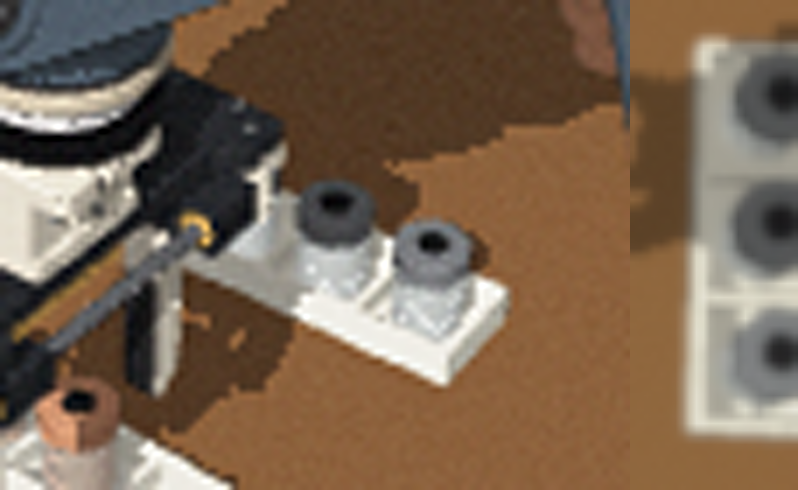

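The new pot sits in the third pocket, in line with the others: top crop dots at (780,93), (780,222) and (782,352). The spare tray refits at (504, 290.6), yaw -0.173, so I'll go and fetch it.

Emit:
{"api": "drive_tool", "payload": {
  "moves": "0 0 0 0 0 -0.02 100;1 0 0 0 -0.005 -0.06 100;1 0 0 0 -0.008 -0.11 100;2 0 0 0 -0.01 -0.16 100;2 0 0 0 -0.014 -0.21 100;3 0 0 0.03 -0.016 -0.25 100;3.4 0 0 0.06 -0.018 -0.275 100;3.4 0 0 0.08 -0.018 -0.281 100;3.4 0 0 0.09 -0.018 -0.281 100;3.4 0 0 0.09 -0.018 -0.281 100"
}}

```text
time_s: 13.8
tcp_pos: [504.4, 289.4, 72.9]
eef_rot: [-0.453, -0.543, -0.453, 0.543]
contact_force: [-0.4, -0.4, 0.0]
opening: 93.1
```

```bash
python3 - <<'E'
from mv import *
import cv2
from cell import eyes
applied([3.4,0,0],[.09,-.018,-.281])
want([504.2,290.5,12],-.174)
s=eyes.snapshot("side")
cv2.imwrite("pics/tg.png",cv2.resize(s[190:320,190:310],(480,520),interpolation=cv2.INTER_CUBIC)[:,:,::-1])
E
```

```text
t 13.8 cmd [504.2 290.6  73. ] meas [504.4 289.4  72.9] dR deg [ 0.07 -0.03 -0.03] open 93.1 F [-0.4 -0.4  0. ] q6 2.19
to [504.2, 290.5, 12] rot [-0.36 -0.    0.  ] shift [0.061 0.    0.   ] dist 0.061
```

View pics/tg.png

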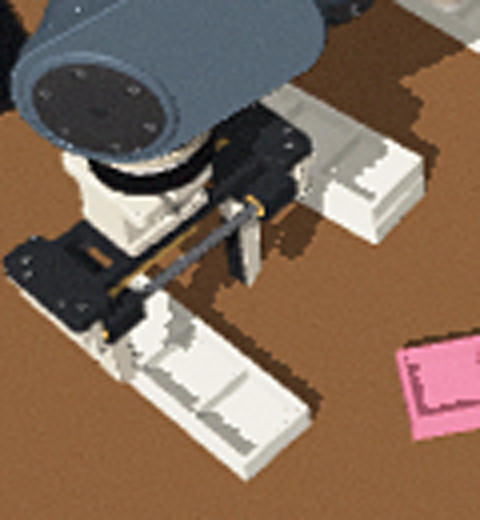

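The fingers straddle the tray, with tips at crop (125,380) and (250,285). Descending and closing.

Emit:
{"api": "drive_tool", "payload": {
  "moves": "-0.36 0 0 0.015 0 0 100;-0.36 0 0 0.035 0 0 100;-0.36 0 0 0.05 0 0 100;-0.36 0 0 0.058 0 0 100;-0.36 0 0 0.061 0 0 100;-0.36 0 0 0.061 0 0 100;-0.36 0 0 0.061 0 0 75;-0.36 0 0 0.061 0 0 67;-0.36 0 0 0.061 0 0 63;-0.36 0 0 0.061 0 0 60",
  "grip_force": 20
}}

```text
time_s: 15.1
tcp_pos: [504.2, 290.6, 12.1]
eef_rot: [0.455, 0.542, 0.455, -0.542]
contact_force: [-0.6, 0.9, 0.8]
opening: 58.2
```

Emit:
{"api": "drive_tool", "payload": {
  "moves": "0 0 0 0 0 0 56;0 0 0 0 0 0 52;0 0 0 0 0 0 45;0 0 0 0 0 0 45;0 0 0 0 0 0 45"
}}

```text
time_s: 15.72
tcp_pos: [504.3, 290.6, 12.2]
eef_rot: [0.455, 0.542, 0.455, -0.541]
contact_force: [0.0, -0.5, 2.7]
opening: 57.4
```

Emit:
{"api": "drive_tool", "payload": {
  "moves": "0 0 0 -0.004 0 0 45;0 0 0 -0.012 0 0 45;0 0 0 -0.025 0 0 45;0 0 0 -0.045 0 0 45;0 0 0 -0.065 0 0 45;0 0 0 -0.08 0 0 45;0 0 0 -0.09 0 0 45;0 0 0 -0.09 0 0 45;0 0 0 -0.09 0 0 45"
}}

```text
time_s: 16.85
tcp_pos: [503.9, 290.4, 101.5]
eef_rot: [-0.455, -0.541, -0.455, 0.542]
contact_force: [-0.3, -0.7, -1.8]
opening: 57.6
```

```bash
python3 - <<'E'
from mv import *
import cv2
from cell import eyes
applied([-.36,0,0],[-.029,0,0])
s=eyes.snapshot("side");t=eyes.snapshot("top")
cv2.imwrite("pics/tl_s.png",s[:,:,::-1]);cv2.imwrite("pics/tl_t.png",t[:,:,::-1])
cv2.imwrite("pics/tl.png",cv2.hconcat([cv2.resize(s[190:320,190:310],(480,520),interpolation=cv2.INTER_CUBIC),cv2.resize(t[140:240,175:235],(312,520))])[:,:,::-1])
want([545.6,95.5,102],-.066)
E
```

```text
t 16.85 cmd [504.2 290.6 102. ] meas [503.9 290.4 101.5] dR deg [ 0.   -0.03 -0.04] open 57.6 F [-0.3 -0.7 -1.8] q6 2.19
to [545.6, 95.5, 102] rot [-6.19 -0.    0.  ] shift [0.     0.0746 0.1849] dist 0.199
```

View pics/tl.png

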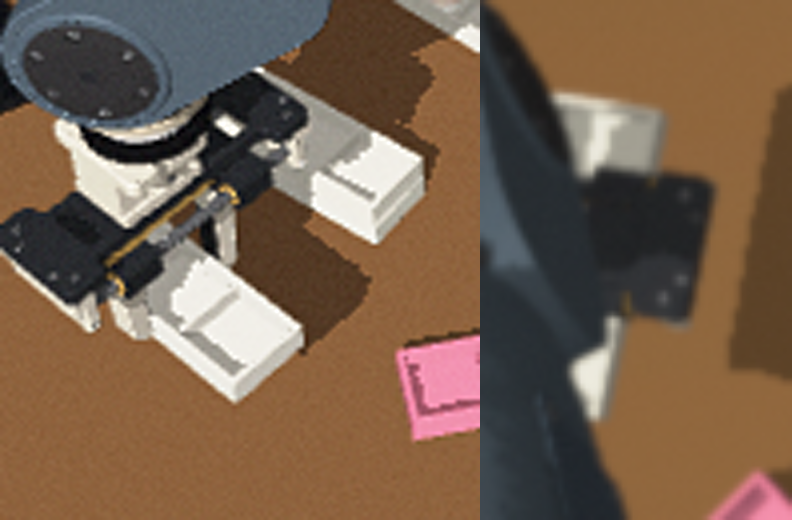

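```bash
python3 - <<'E'
from fit import *
R,t=T(504.2,290.5,-.174)
b=np.array([[-83,-29],[-83,29]])@R.T+t
for zz in (90,110):
    uv=proj("side",np.c_[b,[zz]*2]); print(zz,((uv-[190,190]+.5)*4-.5).round(0).tolist())
E
```

```text
90 [[301.0, 346.0], [233.0, 405.0]]
110 [[299.0, 328.0], [230.0, 387.0]]
```

The tray hangs level: its near corners are within about 1 px of the prediction. Moving over the stack.

Emit:
{"api": "drive_tool", "payload": {
  "moves": "0 0 0 0 0.005 0.01 45;-1 0 0 0 0.014 0.035 45;-2 0 0 0 0.028 0.07 45;-3 0 0 0 0.042 0.105 45;-4 0 0 0 0.056 0.14 45;-5 0 0 0 0.068 0.17 45;-6.19 0 0 0 0.0746 0.1849 45;-6.19 0 0 0 0.0746 0.1849 45;-6.19 0 0 0 0.0746 0.1849 45"
}}

```text
time_s: 18.08
tcp_pos: [545.4, 95.8, 101.9]
eef_rot: [-0.483, -0.516, -0.483, 0.516]
contact_force: [-0.4, 0.3, -2.7]
opening: 58.1
```

Emit:
{"api": "drive_tool", "payload": {
  "moves": "0 0 0 0.01 0 0 45;0 0 0 0.025 0 0 45;0 0 0 0.035 0 0 45;0 0 0 0.04 0 0 45;0 0 0 0.042 0 0 45;0 0 0 0.042 0 0 45"
}}

```text
time_s: 18.82
tcp_pos: [545.8, 95.5, 60.1]
eef_rot: [0.483, 0.516, 0.483, -0.516]
contact_force: [1.0, -0.4, -0.7]
opening: 57.9
```

```bash
python3 - <<'E'
from mv import *
import cv2
from cell import eyes
applied([-6.19,0,0],[.042,.0746,.1849])
s=eyes.snapshot("side")
cv2.imwrite("pics/st.png",cv2.resize(s[150:270,210:330],(600,600),interpolation=cv2.INTER_CUBIC)[:,:,::-1])
E
```

```text
t 18.82 cmd [545.6  95.5  60. ] meas [545.8  95.5  60.1] dR deg [0.   0.   0.01] open 57.9 F [ 1.  -0.4 -0.7] q6 1.73
```

View pics/st.png

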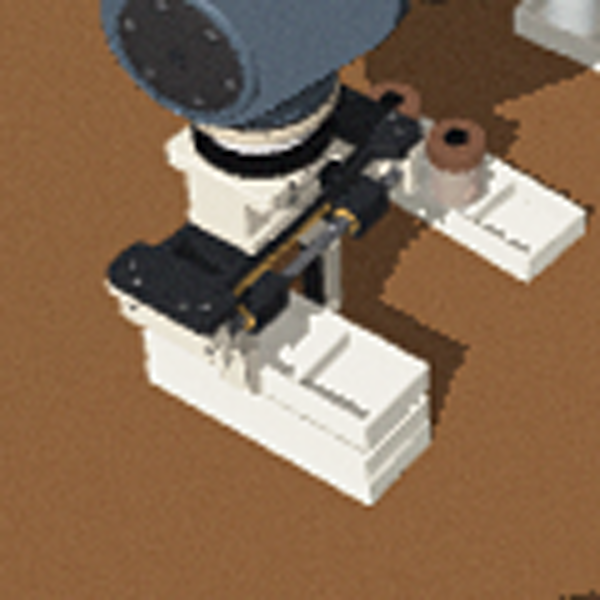

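It is aligned above the stack. Creeping down.

Emit:
{"api": "drive_tool", "payload": {
  "moves": "0 0 0 0.002 0 0 45;0 0 0 0.004 0 0 45;0 0 0 0.0055 0 0 45;0 0 0 0.0065 0 0 45;0 0 0 0.007 0 0 45;0 0 0 0.0075 0 0 45;0 0 0 0.0075 0 0 45;0 0 0 0.0075 0 0 45"
}}

```text
time_s: 19.88
tcp_pos: [545.6, 95.5, 52.6]
eef_rot: [0.483, 0.516, 0.483, -0.516]
contact_force: [0.4, 0.5, -1.2]
opening: 57.9
```

Emit:
{"api": "drive_tool", "payload": {
  "moves": "0 0 0 0.0004 0 0 45;0 0 0 0.0006 0 0 45;0 0 0 0.0006 0 0 45"
}}

```text
time_s: 20.25
tcp_pos: [545.7, 95.5, 52.1]
eef_rot: [0.483, 0.516, 0.483, -0.516]
contact_force: [-1.4, 0.5, 2.1]
opening: 58.0
```

Fz changed from −1.2 to +2.1 N, so the tray is down. Releasing.

Emit:
{"api": "drive_tool", "payload": {
  "moves": "0 0 0 0 0 0 64;0 0 0 0 0 0 66;0 0 0 0 0 0 70;0 0 0 0 0 0 80;0 0 0 0 0 0 90;0 0 0 0 0 0 95;0 0 0 0 0 0 95"
}}

```text
time_s: 21.12
tcp_pos: [545.6, 95.5, 51.9]
eef_rot: [0.483, 0.516, 0.483, -0.516]
contact_force: [0.5, -0.3, -0.1]
opening: 88.5
```

Emit:
{"api": "drive_tool", "payload": {
  "moves": "0 0 0 -0.01 0 0 95;0 0 0 -0.03 0 0 95;0 0 0 -0.06 0 0 95;0 0 0 -0.1 0 0 95;0 0 0 -0.14 0 0 95;0 0 0 -0.15 -0.04 0 95;0 0 0 -0.15 -0.09 0 95;0 0 0 -0.15 -0.14 0 95;0 0 0 -0.15 -0.19 0 95;0 0 0 -0.15 -0.2 0 95"
}}

```text
time_s: 22.38
tcp_pos: [344.0, 108.8, 202.5]
eef_rot: [0.484, 0.516, 0.483, -0.516]
contact_force: [0.9, 1.0, 0.0]
opening: 88.6
```

```bash
python3 - <<'E'
from mv import *
from fit import *
applied([0,0,0],[.0075+.0006-.15,-.2,0])
ims={n:eyes.snapshot(n) for n in("side","top")}
for n in ims: cv2.imwrite(f"pics/end_{n}.png",ims[n][:,:,::-1])
E
```

```text
t 22.38 cmd [346.1 108.7 201.9] meas [344.  108.8 202.5] dR deg [-0.04  0.01  0.03] open 88.6 F [0.9 1.  0. ] q6 1.81
```

View pics/end_side.png

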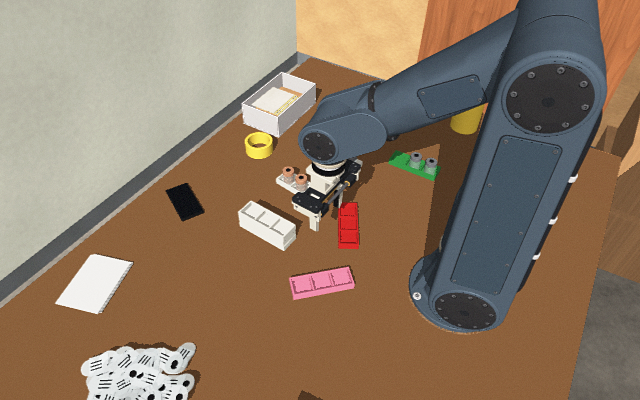

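View pics/end_top.png

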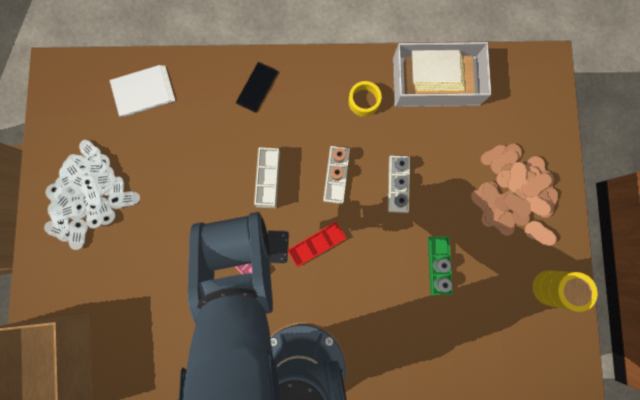

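```bash
python3 - <<'E'
from fit import *
ims={n:cv2.imread(f"pics/end_{n}.png")[:,:,::-1] for n in("side","top")}
w={"top":(245,135,290,215),"side":(232,192,298,256)}
p,f=fit(ims,w,[545,96,-.066,62],60,[],True); print("stack of 3",p.round(3),f)
p,f=fit(ims,{"top":(380,145,413,222)},[525,-292,-.05,20],20,[-54,0,54],False,("top",)); print("tgt top",p.round(3),f)
s,t=ims["side"],ims["top"]
cv2.imwrite("pics/endz.png",cv2.hconcat([cv2.resize(s[190:260,230:300],(490,490),interpolation=cv2.INTER_CUBIC),cv2.resize(t[150:220,380:420],(280,490),interpolation=cv2.INTER_CUBIC)])[:,:,::-1])
# lid dots, top view
for y in (162,182,200):
    g=t[y-6:y+8,393:412].astype(float).sum(2); m=g<150; ys,xs=np.nonzero(m)
    if len(xs):
        uv=(393+xs.mean(),y-6+ys.mean()); c=eyes.calibration("top");K=c["intrinsics"];M=c["world_to_cam"];d=M[:3,:3].T@np.linalg.inv(K)@np.array([*uv,1]);o=-M[:3,:3].T@M[:3,3]
        X=(o+d*(54-o[2])/d[2]); R,tt=T(p[0],p[1],p[2]); print(X.round(1),"in tray",(R.T@(X[:2]-tt)).round(1))
E
```

```text
stack of 3 [ 5.45001e+02  9.58010e+01 -6.10000e-02  6.29310e+01] 100.27941680389853
tgt top [ 5.27105e+02 -2.92458e+02 -5.50000e-02  2.00000e+01] 3.7542430143789276
[ 581.  -295.1   54. ] in tray [54.   0.3]
[ 527.2 -291.8   54. ] in tray [0.  0.7]
[ 473.1 -290.6   54. ] in tray [-54.   -1.1]
```

View pics/endz.png

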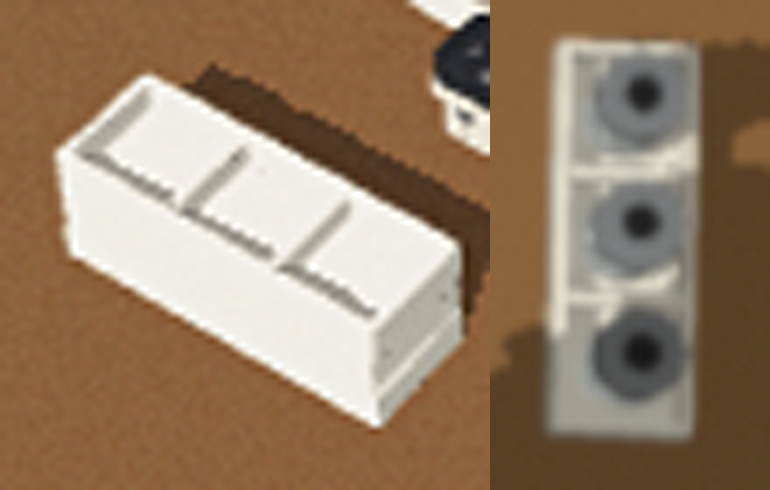

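The stack of three is square and level, and the pot is within about 1 mm of its pocket centre. I'll let the arm settle and then hand in.

Emit:
{"api": "drive_tool", "payload": {
  "moves": "0 0 0 0 0 0 95;0 0 0 0 0 0 95;0 0 0 0 0 0 95"
}}

```text
time_s: 22.85
tcp_pos: [346.5, 108.6, 201.8]
eef_rot: [-0.483, -0.516, -0.483, 0.516]
contact_force: [-0.2, 0.1, -0.1]
opening: 88.4
```

```bash
python3 -c "
from mv import *; chk()
from cell import order; print(order.hand_in())"
```

```text
t 22.85 cmd [346.1 108.7 201.9] meas [346.5 108.6 201.8] dR deg [ 0.02 -0.01 -0.02] open 88.4 F [-0.2  0.1 -0.1] q6 1.81
the job is handed in; nothing more can be done
None
```

I moved the single grey-lidded pot into the free pocket of the two-pot tray, then set the emptied tray on the stack, and handed the job in at about 22.9 s. No verdict came back.

- **Pot:** the last top view puts it at (-54.0, -1.1) mm in the tray's frame, about 1 mm from the pocket centre. It looks upright there. The arm hid this tray from the side camera in the last pictures. The last side view, before the tray was moved, also showed the pot upright.
- **Emptied tray:** the stack of three now fits at (545.0, 95.8) mm with yaw -0.061. The stack's upper tray was at (545, 95.8) mm with yaw -0.067 before. The side picture shows it square and level, and the arm was clear with no contact force.
- **What disagreed:**
  - Heights measured from the two views came out about 2.5–3 mm above the stated ones everywhere. I put that down to the camera calibration and used the stated heights. The force change when the tray touched down at the expected height supports that.
  - Two of the automatic outline fits had large residuals. The stack of three was one, probably from the gripper being in the frame, so I also judged it by eye. The other was the full tray mid-job, with the gripper in view; a later top-view fit of it was clean.

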